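# Lock the service cover of a lab module with its quarter-turn cam

## Task

The sprung service cover of the white lab module stands ajar. With the fingertips, press it shut by pushing down in the slot of its blue quarter-turn cam, keep it down and turn the cam a quarter turn clockwise (seen from above) as far as it goes, so that its orange end points to the green mark and the cover stays locked when you let go. Do not pull the cover further open, and leave everything else on the bench where it is.

Things in the scene. Friction and masses are not known exactly. Their poses are not given: they have to be found in the camera images.
- module: White box-shaped lab module, fixed to the bench, 270 (its x) x 260 (its y) x 85 mm high, with an open well in its top. Origin: centre of its underside, on the bench. Its +x points away from the robot to the hinge side, -x is its front, z is up; it may be yawed up to 0.4 rad.
- cover (a joint): Hinge angle (rad) of the light grey cover on the module, 0 = shut, opening upwards at the front, up to 0.6. A spring holds it ajar at about 0.1 to 0.17; pressing it shut at the cam takes about 6 N, and it springs up again unless locked. Locked, it can rise only about 2.5 mm at the cam (0.016 rad).
- cover_hinge (a point): Middle of the cover's hinge line, which runs along the module's y, at module (x 100, y 0, z 85 mm); axes as the module's. The cover is a plate 8 mm thick that reaches 215 mm from here to the front and is 200 mm wide; shut, its top is 93 mm above the bench.
- cam (a joint): Angle (rad) of the blue cam in the cover: 0 = unlocked (slot along the module's y, orange slot end to its -y, at the white mark), growing clockwise seen from above to a hard stop at 1.571 = locked (slot along the module's x, orange slot end to the front, at the green mark). Starts at 0 to 0.25. Friction 0.1 N m, no spring.
- keeper (a point): Middle of the steel keeper bar inside the module's front wall, at module (x -78, y 0, z 78 mm), hidden when shut. A tongue under the cam's orange slot end must pass beneath this bar from about 0.5 rad on, so hold the cover down (within 2 mm of shut at the cam) while turning; turned too early, the tongue lies on the bar and the cover cannot shut.
- slot (a point): Centre of the slot's floor, on the cam's axis. Cam: disc of 72 mm diameter, 18 mm proud of the cover; slot 27 mm wide, 13 mm deep, through the whole diameter. Site y axis: along the slot (orange end at -y); z: up out of it. A fixed black collar as tall as the cam, 75 mm inside, 88 mm outside diameter, surrounds it. With the cover shut: module (x -60, y 0, z 98 mm).
- tube_rack: White rack with blood tubes with purple and red caps, 190 (x) x 75 (y) x 90 mm, loose, to the left (+y) of the module. Origin: centre of its underside. A bystander.
- specimen_jar: White jar with orange lid, 56 mm diameter, 62 mm high, loose, to the right (-y) of the module. Origin: centre of its underside. A bystander.
- amber_bottle: Amber bottle, 68 mm diameter, 150 mm high, loose. Origin: centre of its underside. A bystander.
- beaker: Glass beaker, 72 mm diameter, 85 mm high, loose. Origin: centre of its underside. A bystander.
- slide_box: Blue slide box with white lid, 102 x 87 x 36 mm, loose. Origin: centre of its underside. A bystander.
- tip_box: Yellow box of pipette tips, 120 x 85 x 57 mm, loose. Origin: centre of its underside. A bystander.

How it is judged:
By the outcome, as a careful person would: the job done as asked, in the order asked, and still so for the second after the job is handed in, with the robot touching nothing.
It also fails if it takes over 38 s, if anything falls off the work surface, if the arm or the gripper's body presses on something with over 40 N, if the wrist force passes 120 N, or if a joint passes its speed limit or range.

## Robot

A 6-joint arm with a two-finger parallel gripper is mounted at the origin on the work surface. World frame = base frame: x ahead of the robot, y to its left, z up, the work surface at z = 0. Lengths are in mm, angles in rad, forces in N, time in s.
With the tool pointing down it reaches from about 375 to 975 mm from the base axis. Payload 3.8 kg.
Tool frame: the origin (TCP) lies midway between the tips of the shut fingers; the grasp point (between the pads) lies 19 mm behind it; z points along the fingers, y is the line along which they close (so a half turn about z gives the same grasp; the last joint's range is limited). The gripper opens to 88 mm and grips with 3 to 60 N. Pads are 18 mm wide; open, the fingers measure 123 mm over their backs; the gripper's body (75 mm by 187 mm) begins 45 mm behind the grasp point.
Start: joints at [1.142, 0.264, 1.604, -0, 1.274, -0.037], TCP at [257.748, 623.846, 238.706] pointing down, gripper open.
Joint ranges: [-2.63, 2.63], [-0.94, 2.18], [0.31, 2.57], [-1.31, 4.45], [0, 2.66], [-2.55, 2.55]. Speed limits (rad/s): [2.57, 2.57, 3.14, 3.14, 3.14, 3.14].

## Interface

Orientations are given as a rotation vector (axis times angle).
In Python, from station import arm, jaws, solver, imaging gives the robot as it stands. Calls block until the motion is done:
- arm.goto(position, orientation): joint-space move of the TCP to a pose.
- arm.servo_line(position, ori=None, speed=150, guard=None): straight line of the TCP; ori=None keeps the orientation; speed is the mean speed in mm/s. With guard (N) it stops when the force on the tool has changed by that much, and returns True; else False.
- arm.move_joints(angles): joint-space move.
- jaws.open_jaws() and jaws.grasp(newtons=None): open the fingers fully, or close them until they stop; newtons is the grip in N (None keeps the last).
- arm.dwell(seconds).
- solver.inverse_kinematics(position, orientation): joint angles nearest the present ones, or None.
- arm.state(): the state.
- imaging.get_image(name): name is "scene" or "top"; returns (picture, depth): 384x512x3 uint8, red, green, blue; 384x512 float32, mm along the optical axis (not along the pixel's ray), 0 where there is no reading.
- imaging.calibration(name): a dict with "mtx" (3x3 intrinsics, pixels), "k1" (the pictures are not rectified: a ray, as slopes to the right and down, at radius r is drawn at 1 + k1 r^2 times it, then the intrinsics apply), "extrinsics" (4x4, takes a point from world to camera coordinates). Camera axes: x right, y up, looking along -z (the intrinsics and any distortion apply to the point x, -y, -z); pixel columns grow to the right and rows downward; lengths in mm; the calibration is good to about 2 mm. A picture is of the moment at which its call begins. calibration takes no time and is no camera call.
A pose or a line that the arm cannot do raises arm.Unreachable and nothing moves.
- arm.close_job(): hands the job in; it is judged then, once.
The state is a dict: "time_s": time; "qpos": joint angles; "qd": joint speeds; "tau": joint torques, N m; "ee_pos": TCP position; "tool_rot": TCP orientation; "ft_force": force on the tool from outside, world axes, zero at the start; "ft_torque": the same for the moment, N m; "width": finger opening in mm; "grasp_force": force on a finger pad.
Only numpy, scipy, OpenCV 4.12 (cv2) and the standard library are available. Lean on these libraries where they do the work, as an engineer would, in place of code of your own. Each camera call takes 0.05 s, during which the arm holds its last target. There are 200 camera calls.

## Working session

There is one attempt and no reset: what is moved stays moved. The work goes in short steps, each a Python script; the robot and the scene stay as the last script left them, time stands still between calls to the robot, and variables do not carry over. Pictures are saved under pics/ and viewed, at most 10 in all, crops included, and the job is handed in when it is done.

```bash
mkdir -p pics; cat > h.py <<'E'
import numpy as np, cv2
from station import arm, jaws, solver, imaging
def shot(n,tag):
    im,d=imaging.get_image(n); cv2.imwrite(f'pics/{tag}.png',im[:,:,::-1]); np.savez(f'pics/{tag}.npz',im=im,d=d); return im,d
def world(n,d):
    c=imaging.calibration(n); K=np.array(c['mtx']); E=np.array(c['extrinsics'])
    v,u=np.mgrid[:d.shape[0],:d.shape[1]].astype(float)
    dist=np.array([c['k1'],0,0,0])
    p=cv2.undistortPoints(np.stack([u.ravel(),v.ravel()],1)[:,None],K,dist)[:,0]
    z=d.ravel(); P=np.stack([p[:,0]*z,-p[:,1]*z,-z],1)
    W=(P-E[:3,3])@E[:3,:3]
    W[z<=0]=np.nan
    return W.reshape(*d.shape,3)
E
python3 - <<'E'
from h import *
for n in('top','scene'): shot(n,n+'0')
a=cv2.imread('pics/top0.png');b=cv2.imread('pics/scene0.png')
print(arm.state()); print(imaging.calibration('top'))
E
```

```text
{'time_s': 0.1, 'qpos': array([ 1.14213063e+00,  2.64697403e-01,  1.60522819e+00, -1.18223610e-05,
        1.27368098e+00, -3.68687290e-02]), 'qd': array([ 5.50454196e-04, -5.32363609e-04, -3.19003549e-03,  6.59875527e-05,
        1.44005162e-03, -1.89922615e-04]), 'tau': array([ 2.72569559e-04, -5.03618574e+01, -3.58073151e+01,  7.31212017e-02,
        2.32056674e-02, -2.21682990e-05]), 'ee_pos': array([257.47105841, 623.28111997, 237.50428479]), 'tool_rot': array([-0.61141052, -3.08105866,  0.00308181]), 'ft_force': array([-0.02726027, -0.72999762, -0.32347024]), 'ft_torque': array([ 0.00359536, -0.01726955, -0.03684216]), 'grasp_force': 0.0, 'width': 88.13393498952419}
{'mtx': array([[487.13023843,   0.        , 248.03845727],
       [  0.        , 487.13023843, 194.79965267],
       [  0.        ,   0.        ,   1.        ]]), 'k1': -0.08932185960768532, 'extrinsics': array([[ 5.37424876e-04, -9.99748398e-01,  2.24243551e-02,
         1.65920222e+00],
       [ 9.94475381e-01,  2.88817755e-03,  1.04930334e-01,
        -6.02599880e+02],
       [-1.04968699e-01,  2.22440769e-02,  9.94226721e-01,
        -1.50315373e+03],
       [ 0.00000000e+00,  0.00000000e+00,  0.00000000e+00,
         1.00000000e+00]])}
```

View pics/top0.png

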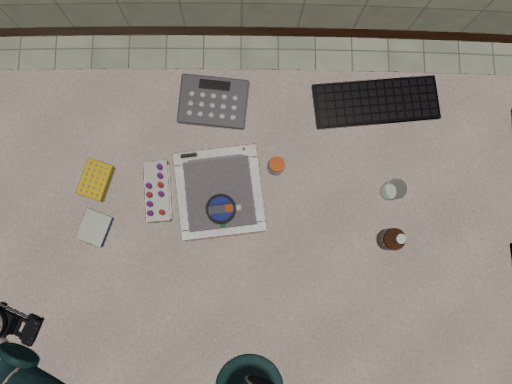

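View pics/scene0.png

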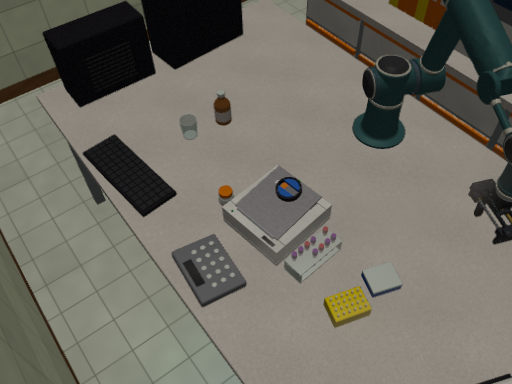

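The top view shows the cam at about px (221,209) with its orange end to the right at (229,208), the white mark at (238,208) and the green mark at (223,226). The module is centred near (220,193) and slightly yawed.

```bash
python3 - <<'E'
from h import *
f=np.load('pics/top0.npz');im=f['im'].astype(int);d=f['d'];W=world('top',d)
r,g,b=im[...,0],im[...,1],im[...,2]
roi=np.zeros(d.shape,bool);roi[140:245,172:270]=1
white=roi&(W[...,2]>70)&(W[...,2]<100)&(im.min(-1)>185)
print(white.sum(),np.nanmedian(W[white][:,2]))
m=roi&(W[...,2]>65)
cs=max(cv2.findContours(m.astype(np.uint8),0,1)[0],key=cv2.contourArea)
P=W[cs[:,0,1],cs[:,0,0]][:,:2]; print('contour rect',cv2.minAreaRect(P.astype(np.float32)))
P=W[white][:,:2];print('white rect',cv2.minAreaRect(P.astype(np.float32)))
box=np.zeros_like(roi);box[190:230,203:243]=1
for n,k in dict(blue=box&(b>r+40)&(b>g+30),orange=box&(r>b+60)&(r>g+40),green=box&(g>r+30)&(g>b+20),black=box&(im.max(-1)<50)).items():
    Q=W[k];v,u=np.nonzero(k);print(n,k.sum(),u.mean(),v.mean(),np.nanmean(Q,0).round(1),(np.nanmin(Q,0)).round(1),np.nanmax(Q,0).round(1))
k=roi&(abs(r-b)<15)&(r>90)&(r<150)&(W[...,2]>80);k[195:225,203:243]=0
Q=W[k];A=np.c_[Q[:,:2],np.ones(len(Q))];s=np.linalg.lstsq(A,Q[:,2],rcond=None)[0];print('plane',k.sum(),s,Q.mean(0))
c=cv2.resize(im[140:250,165:275].astype(np.uint8)[:,:,::-1],None,fx=5,fy=5,interpolation=2);cv2.imwrite('pics/c1.png',c)
E
```

```text
0 nan
contour rect ((608.7113037109375, 91.9296875), (271.09918212890625, 261.221923828125), 6.940155982971191)
white rect ((0.0, 0.0), (0.0, 0.0), 0.0)
blue 248 220.3548387096774 207.8951612903226 [553.1  86.1 131.7] [517.5  54.8 117.6] [589.1 120.3 144.8]
orange 50 228.16 207.4 [555.7  63.5 119.2] [544.6  52.1 109.6] [566.1  73.  127.2]
green 11 222.63636363636363 225.0909090909091 [503.2  79.5 121.9] [500.3  75.3 116.4] [506.5  84.2 126.7]
  return np.nanmean(a, axis, out=out, keepdims=keepdims)
<stdin>:13: RuntimeWarning: Mean of empty slice.
  ret = ret.dtype.type(ret / rcount)
<stdin>:13: RuntimeWarning: Mean of empty slice
Traceback (most recent call last):
ValueError: zero-size array to reduction operation fmin which has no identity
```

```bash
python3 - <<'E'
from h import *
f=np.load('pics/top0.npz');im=f['im'];d=f['d'];W=world('top',d)
cv2.imwrite('pics/c1.png',cv2.resize(im[185:233,195:251,::-1],None,fx=10,fy=10,interpolation=cv2.INTER_NEAREST))
yaw=np.radians(6.94);R=np.array([[np.cos(yaw),-np.sin(yaw)],[np.sin(yaw),np.cos(yaw)]])
M=(W[...,:2]-[608.7,91.9])@R   # module coords
z=W[...,2]
k=(M[...,0]>-20)&(M[...,0]<80)&(abs(M[...,1])<80)
s=np.polyfit(M[...,0][k],z[k],1);print('cover slope',s,'z at hinge',np.polyval(s,100))
np.set_printoptions(linewidth=200)
print(z[196:222,208:236].round(0).astype(int))
from station import solver
from scipy.spatial.transform import Rotation as Ro
# cam-angle a -> tool y along slot; candidates of tool yaw
base=Ro.from_euler('x',np.pi)
for off in(0,np.pi):
  for a in(0,.8,1.571,1.9):
    o=(Ro.from_euler('z',yaw-a+off)*base).as_rotvec()
    q=solver.inverse_kinematics([549,85,98],o);print(off,a,None if q is None else np.round(q,2))
E
```

```text
cover slope [ -0.16048101 107.24973581] z at hinge 91.2016350706404
[[                 109                  106                  107                  110                  123                  128                  124                  121                  127
                   123                  118                  129                  128                  123                  131                  124                  122                  124
                   132                  129                  124                  125                  110                  111                  113                  109                  104
                   111]
 [                 113                  113                  110                  129                  132                  134                  128                  119                  124
                   130                  126                  129                  123                  126                  132                  132                  128                  130
                   131                  119          
[... 14201 characters left out ...]
       136                  137                  140                  144
                   139                  137                  131                  126                  118                  116                  127                  121                  118
                   119]]
0 0 [ 0.11  0.17  2.   -0.    0.98  1.56]
0 0.8 [ 0.11  0.17  2.   -0.    0.98  2.36]
0 1.571 None
0 1.9 None
3.141592653589793 0 [ 0.11  0.17  2.    0.    0.98 -1.58]
3.141592653589793 0.8 [ 0.11  0.17  2.    0.    0.98 -0.78]
3.141592653589793 1.571 [ 0.11  0.17  2.   -0.    0.98 -0.01]
3.141592653589793 1.9 [ 0.11  0.17  2.   -0.    0.98  0.32]<stdin>:10: RuntimeWarning: invalid value encountered in cast
```

View pics/c1.png

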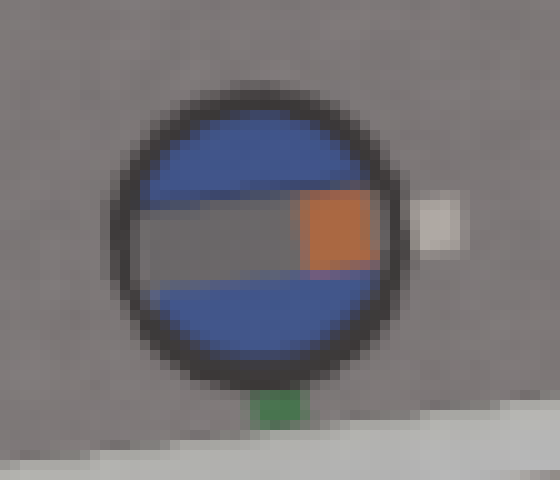

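The slot runs parallel to the module's y, so the cam is at about 0. The orange end is at crop (337,230), facing the white mark. The cover is open about 0.16 rad. Next: approach, close the fingers and touch the slot floor.

```bash
cat >> h.py <<'E'
from scipy.spatial.transform import Rotation as Ro
yaw=np.radians(6.94);c0=np.array([608.7,91.9])
def pt(x,y,z): return [c0[0]+x*np.cos(yaw)-y*np.sin(yaw),c0[1]+x*np.sin(yaw)+y*np.cos(yaw),z]
def ori(a): return (Ro.from_euler('z',yaw-a+np.pi)*Ro.from_euler('x',np.pi)).as_rotvec()
def rep(t):
    s=arm.state();print(t,round(s['time_s'],2),s['ee_pos'].round(1),'F',s['ft_force'].round(1),'T',s['ft_torque'].round(2),'w',round(s['width'],1),'q6',s['qpos'][5].round(3));return s
E
python3 - <<'E'
from h import *
jaws.grasp(20)
arm.goto(pt(-55.5,0,190),ori(0));rep('above')
arm.servo_line(pt(-55.5,0,142),speed=80);rep('over')
print(arm.servo_line(pt(-55.8,0,108),speed=20,guard=3));rep('touch')
shot('scene','scene1')
E
python3 -c "
import cv2;a=cv2.imread('pics/scene1.png')[140:250,220:360];cv2.imwrite('pics/s1.png',cv2.resize(a,None,fx=5,fy=5,interpolation=2))"
```

```text
above 3.61 [553.7  85.9 190.1] F [ 0.5  0.7 -0.3] T [ 0.02 -0.02  0.06] w 0.1 q6 -1.583
over 4.36 [553.7  85.2 141.9] F [-0.4  0.  -0.3] T [0.   0.   0.01] w 0.6 q6 -1.584
True
touch 5.74 [552.9  85.1 110.7] F [0.5 0.7 2. ] T [ 0.04 -0.07  0.02] w 0.6 q6 -1.584
```

View pics/s1.png

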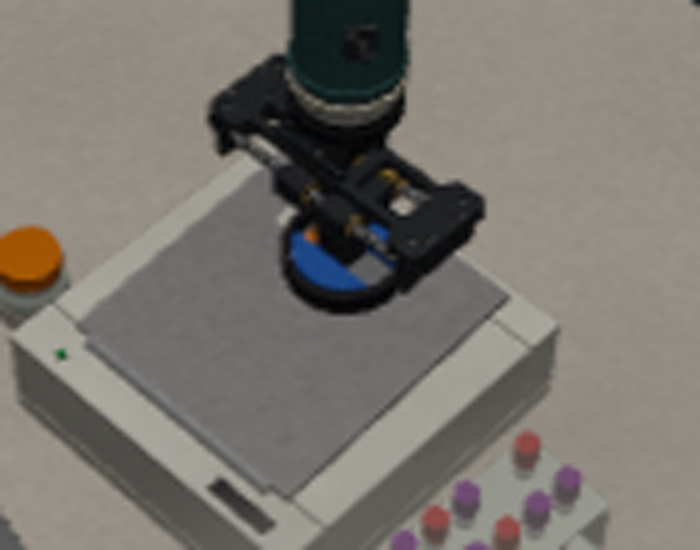

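The fingers sit in the slot (crop 345,245) and have begun to push the cover down. Next: press until the hard stop.

```bash
python3 - <<'E'
from h import *
arm.servo_line(pt(-58.3,0,106),speed=20);rep('106')
arm.servo_line(pt(-59.6,0,101),speed=20);rep('101')
for z in(99.5,98.5,97.5,96.5,95.5,94.5,93.5,92.5):
    arm.servo_line(pt(-59.8,0,z),speed=15);s=rep(z)
    if s['ft_force'][2]>20:break
E
```

```text
106 6.17 [551.1  84.9 106.1] F [1.7 0.1 2.5] T [ 0.09 -0.36  0.03] w 0.3 q6 -1.584
101 6.58 [549.6  84.7 100.9] F [1.8 0.6 2.9] T [ 0.07 -0.37 -0.02] w 0.1 q6 -1.584
99.5 6.83 [549.4  84.7  99.5] F [2.2 0.2 3.8] T [ 0.09 -0.37 -0.01] w 0.4 q6 -1.584
98.5 7.08 [549.4  84.7  98.6] F [2.  0.4 4. ] T [ 0.04 -0.39 -0.08] w 0.6 q6 -1.584
97.5 7.33 [549.4  84.7  98.3] F [-0.3  0.4  8.7] T [ 0.1   0.06 -0.07] w 1.0 q6 -1.584
96.5 7.58 [549.4  84.7  98.3] F [-3.  -0.5 14.9] T [-0.    0.43 -0.  ] w 0.8 q6 -1.584
95.5 7.83 [549.4  84.7  98.2] F [-5.  -1.1 20. ] T [-0.11  0.87 -0.04] w 0.4 q6 -1.584
94.5 8.07 [549.5  84.7  98.1] F [-7.2 -0.5 24.9] T [-0.1   1.23 -0.03] w 0.1 q6 -1.584
```

Shut at z = 98.2 with about 20–25 N held. Now turn.

```bash
python3 - <<'E'
from h import *
p=pt(-59.8,0,94.8)
for a in np.arange(.15,1.96,.15):
    arm.servo_line(p,ori(a),speed=15);s=rep(round(a,2))
    if abs(s['ft_torque'][2])>1.2 or s['ft_force'][2]>45 or s['ft_force'][2]<9 or s['time_s']>24:break
E
```

```text
0.15 8.38 [550.3  84.8  98.2] F [-4.3 -1.  21.1] T [-0.1   0.68 -0.11] w 0.5 q6 -1.433
0.3 8.68 [550.   84.6  98.1] F [-5.5 -1.  22.3] T [-0.15  0.88 -0.05] w 0.4 q6 -1.283
0.45 8.97 [549.5  84.5  98.1] F [-6.5 -1.1 23.8] T [-0.28  1.07 -0.12] w 0.7 q6 -1.133
0.6 9.28 [549.1  84.5  98.1] F [-7.9 -1.6 24.4] T [-0.27  1.31 -0.07] w 0.4 q6 -0.983
0.75 9.57 [548.6  84.5  98.1] F [-9.6 -1.2 27.2] T [-0.23  1.48 -0.04] w 0.2 q6 -0.833
0.9 9.88 [548.2  84.6  98.1] F [-10.6  -1.3  26.9] T [-0.2   1.73 -0.09] w 0.6 q6 -0.683
1.05 10.18 [547.8  84.8  98.1] F [-12.3  -1.9  27.8] T [-0.17  1.94 -0.05] w 0.5 q6 -0.533
1.2 10.47 [547.4  85.   98.1] F [-11.9  -0.7  29.2] T [-0.02  2.01 -0.06] w 0.3 q6 -0.383
1.35 10.78 [547.1  85.3  98. ] F [-13.9   1.4  29.9] T [ 0.14  2.22 -0.12] w 0.5 q6 -0.233
1.5 11.07 [546.8  85.6  98. ] F [-14.3   2.8  29.9] T [ 0.28  2.41 -0.04] w 0.3 q6 -0.083
1.65 11.38 [546.6  85.9  98. ] F [-15.3   2.5  30.4] T [ 0.52  2.55 -0.08] w 0.4 q6 0.067
1.8 11.68 [547.4  86.6  98.1] F [-13.4   6.4  28.5] T [ 0.84  2.16 -0.11] w 0.6 q6 0.217
1.95 11.97 [548.6  87.3  98.1] F [-10.    9.   24.5] T [1.22 1.6  0.57] w 0.3 q6 0.365
```

```bash
python3 - <<'E'
from h import *
p=pt(-59.8,0,94.8)
for a in (2.0,2.05):
    arm.servo_line(p,ori(a),speed=15);s=rep(a)
    if abs(s['ft_torque'][2])>1.5:break
arm.servo_line(p,ori(1.72),speed=15);rep('back')
arm.servo_line(pt(-59.8,0,98.5),speed=15);rep('unload')
arm.servo_line(pt(-59.8,0,104),speed=20);rep('104')
arm.servo_line(pt(-59.8,0,200),speed=80)
arm.goto(arm.state()['ee_pos']+np.array([-60,250,60]),ori(1.57));rep('away')
im,d=shot('top','top2')
cv2.imwrite('pics/c2.png',cv2.resize(im[185:240,195:251,::-1],None,fx=10,fy=10,interpolation=cv2.INTER_NEAREST))
W=world('top',d);R=np.array([[np.cos(yaw),-np.sin(yaw)],[np.sin(yaw),np.cos(yaw)]]);M=(W[...,:2]-c0)@R
k=(M[...,0]>-20)&(M[...,0]<80)&(abs(M[...,1])<80);print(np.polyfit(M[...,0][k],W[...,2][k],1))
E
```

```text
2.0 12.22 [549.   87.3  98.1] F [-8.   8.1 23.6] T [1.28 1.48 1.08] w 0.6 q6 0.414
2.05 12.47 [549.5  87.4  98.2] F [-6.6  9.  22.6] T [1.41 1.26 1.24] w 0.4 q6 0.464
back 12.96 [549.6  87.5  98.2] F [-6.5  9.  22.7] T [1.36 1.16 0.11] w 0.4 q6 0.136
unload 13.36 [549.5  87.5  98.9] F [ 1.9 10.3  4.4] T [ 1.53 -0.15  0.08] w 0.2 q6 0.136
104 13.78 [549.4  87.4 101.7] F [  9.1  10.2 -11.3] T [ 1.68 -1.21  0.16] w 0.4 q6 0.136
away 16.17 [488.9 333.6 258.5] F [0.1 0.5 0.6] T [-0.04  0.02 -0.05] w 0.9 q6 0.436
[-2.52997971e-02  9.45771117e+01]
```

View pics/c2.png

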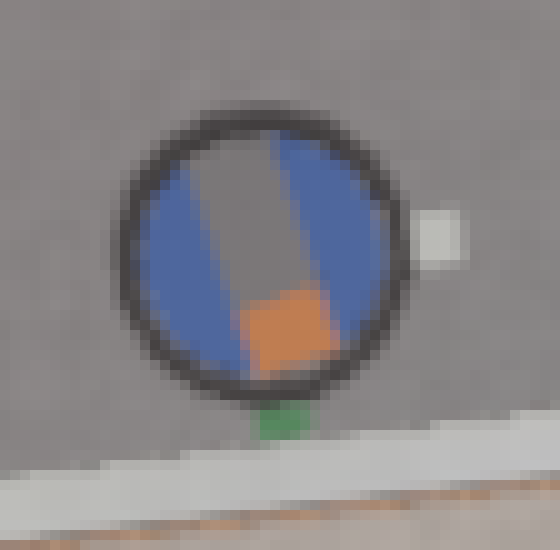

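View pics/top2.png

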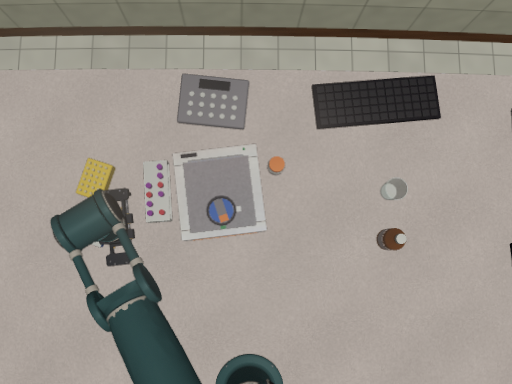

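The slot is about 0.17 rad short of the green mark: orange end at crop (298,363), mark at (285,420), disc centre (263,252). Floor friction dragged the cam back when I rotated back under load. The cover stays down. I'll re-enter, turn to the stop, unload before turning back, and refine the cam centre first.

```bash
python3 - <<'E'
from h import *
im=np.load('pics/top2.npz')['im'].astype(int)
box=np.zeros(im.shape[:2],bool);box[190:230,203:238]=1
k=box&(im.max(-1)<95);k=cv2.morphologyEx(k.astype(np.uint8),cv2.MORPH_OPEN,np.ones((2,2)))
c=max(cv2.findContours(k,0,1)[0],key=cv2.contourArea);(u,v),r=cv2.minEnclosingCircle(c);print(u,v,r)
d=np.full(im.shape[:2],1.);C=imaging.calibration('top')
p=cv2.undistortPoints(np.array([[[u,v]]]),np.array(C['mtx']),np.array([C['k1'],0,0,0.]))[0,0]
E=np.array(C['extrinsics']);ray=np.array([p[0],-p[1],-1])@E[:3,:3];o=-E[:3,3]@E[:3,:3]
ctr=(o+ray*(113-o[2])/ray[2]);print(ctr,pt(-59.8,0,113))
if np.hypot(*(ctr-pt(-59.8,0,113))[:2])<5:
    P=lambda z:[*((ctr[:2]+np.array(pt(-59.8,0,0))[:2])/2),z]
    arm.goto(P(160),ori(1.42));rep('above')
    arm.servo_line(P(119),speed=80)
    print(arm.servo_line(P(96),speed=20,guard=9));rep('in')
E
```

```text
221.5 207.5 13.729630470275879
[555.82678397  83.38605063 113.        ] [np.float64(549.3381409254324), np.float64(84.67437288457485), 113]
```

The contour missed part of the ring. The ring seen by eye, (220.7,209.8), gives (549.3, 85.5), which matches the model. Using that.

```bash
python3 - <<'E'
from h import *
P=lambda z:[549.3,85.3,z]
arm.goto(P(160),ori(1.42));rep('above')
arm.servo_line(P(119),speed=80)
print(arm.servo_line(P(96.5),speed=20,guard=8));s=rep('in')
if s['ee_pos'][2]<101.5:
    p=P(97.3)
    for a in (1.55,1.7,1.8,1.9,1.95,2.0,2.05):
        arm.servo_line(p,ori(a),speed=20);s=rep(a)
        if abs(s['ft_torque'][2])>.9:break
    b=a
    arm.servo_line(P(102.5),ori(b),speed=20);rep('unload')
    arm.servo_line(P(103.5),ori(b-.25),speed=20);rep('back')
    arm.servo_line(P(125),speed=60);rep('out')
    arm.servo_line(P(200),speed=120)
    arm.goto([489,334,258],ori(1.57));rep('away')
    im,d=shot('top','top3')
    cv2.imwrite('pics/c3.png',cv2.resize(im[185:240,195:251,::-1],None,fx=10,fy=10,interpolation=cv2.INTER_NEAREST))
E
```

```text
above 17.28 [549.7  85.4 160.5] F [-0.9  0.4  0.6] T [-0.03  0.03  0.  ] w 0.4 q6 -0.162
True
in 18.93 [548.9  85.3  98.5] F [-0.7  0.2  4.2] T [ 0.01  0.17 -0.03] w 0.8 q6 -0.163
1.55 19.21 [549.5  86.   98.4] F [-3.1  1.6  6.5] T [ 0.26  0.58 -0.04] w 0.2 q6 -0.032
1.7 19.51 [549.8  86.6  98.4] F [-3.3  4.   6.2] T [ 0.57  0.39 -0.03] w 0.2 q6 0.118
1.8 19.76 [550.4  87.2  98.5] F [-1.2  5.7  5.2] T [0.94 0.19 0.01] w 0.2 q6 0.218
1.9 20.01 [551.3  87.6  98.8] F [1.1 6.  3.4] T [ 1.19 -0.04  0.43] w 0.4 q6 0.317
1.95 20.26 [551.6  87.7  98.9] F [1.7 8.1 4. ] T [ 1.18 -0.21  0.79] w 0.3 q6 0.366
2.0 20.51 [552.1  87.7  99. ] F [2.4 8.5 3.3] T [ 1.29 -0.31  1.09] w 0.4 q6 0.415
unload 20.92 [552.   87.7 101.9] F [  9.3   8.5 -10.9] T [ 1.38 -1.36  0.85] w 0.7 q6 0.415
back 21.32 [549.   86.4 102.8] F [ 1.4  5.5 -4.1] T [ 0.86 -0.1   0.08] w 0.6 q6 0.17
out 21.82 [549.9  85.  125.8] F [-0.5 -0.4  0.9] T [-0.05  0.1  -0.01] w 0.3 q6 0.168
away 23.62 [489. 333. 257.] F [-0.2  0.5  0.5] T [-0.08  0.04 -0.01] w 0.5 q6 0.435
```

View pics/c3.png

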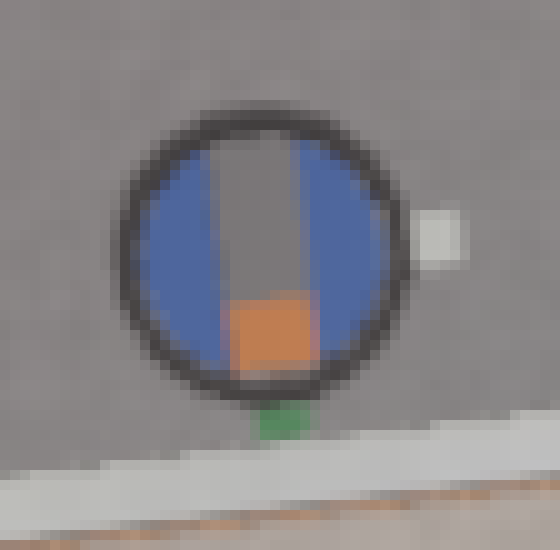

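The slot now lines up with the module's x within about 0.03 rad. The orange end at crop (275,335) points at the green mark (285,420), and the cover is down. Handing in.

```bash
python3 -c "
from h import *
print(arm.close_job())"
```

```text
the job is handed in; nothing more can be done
None
```

The cover is pressed shut and stayed down after I let go. The cam is turned clockwise to its hard stop, with its orange end at the green mark, and the job was handed in at about 24 s. It took two passes: backing off under load after the first dragged the cam about 0.17 rad short, so I re-entered and finished the turn, and on each withdrawal the fingers briefly pulled up on the locked cover with about 11 N.

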